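Flip a rinsed reaction plate over the drainboard edge and tip the drying tray

TASK

Put the rinsed reaction plate to dry wells-down: hold it wells-up across the high edge of the draining rack's sloping board with a little over half of it out above the tray, and drop it from a few centimetres up so that it catches the edge, turns over and lands wells-down at the loading end of the tray below. Then push the raised flange end of the tray right down so the plate slides down to that end, and leave the tray tipped with the plate lying wells-down against the end wall. Do not disturb the tube rack, the Petri dish or the bottle.

Things in the scene. Friction and masses are not known exactly. Their poses are not given: they have to be found in the camera images.
- plate: The reaction plate: flat white plastic slab 100 x 60 x 10 mm, 50 to 100 g, 2 x 4 round wells in its upper face, plain underside, ends alike. Starts flat on the bench, wells up. Origin: centre of the plain underside; x along the 100 mm length, y along the 60 mm width (grip it across this), z out through the wells face: up at the start, down once turned over.
- plate_wells (a point): Centre of the plate's wells face, 10 mm from its origin along its z; same axes as the plate.
- station: Two-tier stainless draining rack, fixed to the bench, 430 x 150 mm, 165 mm high: a sloping drainboard on a bar frame above, a drip pan and a tipping drying tray below. Origin: on the bench under the tray's pivots. x (level) runs from the board along the tray to the tray's flange end, y across, z up.
- board: The rack's fixed upper drainboard, a ribbed steel sheet 160 mm long and 142 mm wide. Origin: its rounded high edge (point board_edge). x points up its slope, which is rack x pitched up 0.30 rad; y across. From the high edge the board falls away towards rack -x, so only the edge touches a plate held level over it. On the +x side it is open down to the tray.
- board_edge (a point): Top of the middle of the board's high edge: 160 mm above the bench, at rack x = -100 mm, 105 mm above the tray floor. A plate let go level, its length along rack x, 30 to 70 mm above this edge (underside to edge) with its centre 10 to 20 mm past the edge towards rack +x, catches it, flips and lands in the tray; centred 30 mm past or behind the edge it does not turn over reliably.
- tray_floor (a point): Middle of the tray floor, on the pivot line 70 mm above the bench; moves with the tray. x along the floor to the flange end, y across, z out of the floor. Slippery wet steel, friction about 0.3. Inside: x -135 to +135 mm, y -53 to +53 mm; walls 24 mm high, 3 mm thick. The loading end reaches 38 mm back under the board. A plate against the flange end's wall has its centre at about x = +85 mm.
- tray_flange (a point): Middle of the top of the push flange, a 30 x 112 mm flat lip turned outward at wall-top height at the tray's far end: 153 mm from tray_floor along its x, 24 mm along its z. About 115 mm above the bench when the loading end is down, 30 mm when the tray is fully tipped; it hardly moves sideways on the way down.
- tray (a joint): Tilt of the tray on its pivots, rad: 0 = loading end (under the board) fully down, floor sloping 0.14 rad down towards the board; 0.56 = flange end fully down on its stop, floor sloping 0.42 rad down towards the flange. Stiff pivots: it stays where it is left. About 2 N down on the flange moves it.
- rack: Bystander: loose aluminium test-tube rack, 220 x 66 mm, 105 mm high with its tubes. Origin: centre of the underside, x along its length.
- dish: Bystander: loose closed Petri dish, 90 mm across, 16 mm high. Origin: centre of the underside.
- bottle: Bystander: loose white bottle, 66 mm across, 170 mm high. Origin: centre of the underside.
Not all that is in view belongs to the job. There is more than one size of the plate; the job needs the smallest.

How it is judged:
On the way, in this order (a step that is already met when the one before it is completed fails the run):
1. the plate, let go while still wells-up, catches on the drainboard (contact force between plate and board above 0.1 N and contact force between the fingers and plate below 0.05 N and angle between plate's own z axis and vertical below 1.3 rad).
2. the plate lies wells-down in the tray, at the loading end, with the tray not yet tipped (z of plate_wells in the frame of tray_floor below 0.006 m and angle between the z axis of plate and the z axis of tray_floor, either way round below 0.15 rad and z of plate in the frame of tray_floor above 0.004 m and y of plate in the frame of tray_floor between -0.055 and 0.055 m and x of plate in the frame of tray_floor between -0.15 and 0.05 m and linear speed of plate below 0.03 m/s and value of joint tray below 0.2 rad), for 0.2 s.
At the end, for the whole second after the job is handed in: The tray is tipped flange end down (joint above 0.50 of 0.56 rad) and stays so; the plate lies at rest, flat (within 0.15 rad) and wells-down on the tray floor, against or within 15 mm of the flange end's wall (plate centre 70 to 100 mm from tray_floor along the tray) (z of plate_wells in the frame of tray_floor below 0.006 m and angle between the z axis of plate and the z axis of tray_floor, either way round below 0.15 rad and z of plate in the frame of tray_floor above 0.004 m and y of plate in the frame of tray_floor between -0.055 and 0.055 m and x of plate in the frame of tray_floor between 0.07 and 0.1 m and linear speed of plate below 0.03 m/s and value of joint tray above 0.5 rad); the robot touches nothing.
It fails at once if the tube rack is moved more than 30 mm or tipped (distance of rack from where it was at the start of the episode above 0.03 m or angle between rack's own z axis and vertical above 0.5 rad).
It fails at once if the Petri dish is moved more than 30 mm or tipped (distance of dish from where it was at the start of the episode above 0.03 m or angle between dish's own z axis and vertical above 0.5 rad).
It fails at once if the bottle is moved more than 30 mm or tipped (distance of bottle from where it was at the start of the episode above 0.03 m or angle between bottle's own z axis and vertical above 0.5 rad).
It also fails if it takes over 48 s, if anything falls off the work surface, if the arm or the gripper's body presses on something with over 40 N, if the wrist force passes 120 N, or if a joint passes its speed limit or range.

ROBOT

A 6-joint arm with a two-finger parallel gripper is mounted at the origin on the work surface. World frame = base frame: x ahead of the robot, y to its left, z up, the work surface at z = 0. Lengths are in m, angles in rad, forces in N, time in s.
With the tool pointing down it reaches from about 0.375 to 0.975 m from the base axis. Payload 3.8 kg.
Tool frame: the origin (TCP) lies midway between the tips of the shut fingers; the grasp point (between the pads) lies arm.grip_point_offset behind it (arm.grip_point_offset is the distance from the TCP to the grasp point, in m); x points along the fingers, y is the direction in which the jaws open and shut, and the axes are right-handed (so a half turn about x gives the same grasp; the last joint's range is limited). The gripper opens to 88 mm and grips with 3 to 60 N. Pads are 18 mm wide; open, the fingers measure 123 mm over their backs; the gripper's body (75 mm by 187 mm) begins 45 mm behind the grasp point.
Start: joints at [1.256, 0.264, 1.604, -0, 1.274, -0.037], TCP at [0.185, 0.649, 0.239] pointing down, gripper open.
Joint ranges: [-2.63, 2.63], [-0.94, 2.18], [0.31, 2.57], [-1.31, 4.45], [0, 2.66], [-2.55, 2.55]. Speed limits (rad/s): [2.57, 2.57, 3.14, 3.14, 3.14, 3.14].

INTERFACE

Orientations are given as a unit quaternion [w, x, y, z].
In Python, from station import arm gives the robot as it stands.
- The arm moves only by the tool jog_arm, never from a script. Its argument "moves" is a list of rows, each a list of 3 entries, a list of its own where there are three numbers: the shift along the world's x, y, z in mm, then the turn, a rotation vector about the world's x, y, z in rad, then the opening, from -1 (shut) to 1 (fully open), so that 0 is half open. A call has 1 to 8 rows; each row is the pose to reach, as a shift and turn from the pose commanded when the call began; what a row does not reach only later rows make up. A row lasts 1/10 s, in which the tool goes at most 50 mm and 8.59 degrees, less where a joint would pass 70% of its speed; a pose out of reach is approached as far as the arm can. A call with a gripper value outside its range is refused whole. The fingers move at their own pace and stop on an object; "grip_force" is the grip in N (left out, the last holds). Time passes only in rows, so rows that repeat a pose let the fingers close. It gives the time, the measured TCP pose, the force and the opening at its end, in the units of the state.
- arm.state(): the state, without advancing time (a new reading comes with each control period).
- arm.camera(name): name is "side" or "top"; returns the picture (400x640x3 uint8, red, green, blue); there is no depth.
- arm.calibration(name): a dict with "K" (3x3 intrinsics, pixels), "extrinsics" (4x4, takes a point from world to camera coordinates). Camera axes: x right, y down, z forward; pixel columns grow to the right and rows downward; lengths in m; the calibration is good to about 2 mm. A picture is of the moment at which its call begins. calibration takes no time and is no camera call.
- arm.sign_off(): hands the job in, once; it reports no verdict.
Trained networks look in the newest picture that a camera, given by its name, has taken for a name from the list of things; names that differ only in an ending like _2 or _b are one class to them, and where a whole thing is asked for, a point or a joint stands for the part that bears it (a point fixed in the world has none). Each returns a list of dicts, best first, with "conf" (0 to 1); they miss things now and then, are a little off and sometimes report something else, mostly with a low value. They report only what shows in the picture. A call takes as long as a camera call. They do not tell look-alikes from the thing itself.
- arm.find_in(camera, name): "bbox" ([left, top, width, height] in pixels, round what is visible of it).
The state is a dict: "time_s": time; "joint_pos": joint angles; "qvel": joint speeds; "effort": joint torques, N m; "ee_pos": TCP position; "tool_rot": TCP orientation; "wrist_force": force on the tool from outside, world axes, zero at the start; "ft_torque": the same for the moment, N m; "grip_width": finger opening in m.
Only numpy, scipy, OpenCV 4.12 (cv2) and the standard library are available. Lean on these libraries where they do the work, as an engineer would, in place of code of your own. Each camera call takes 0.05 s, during which the arm holds its last target. There are 200 camera calls.

## Working session

There is one attempt and no reset: what is moved stays moved. The work goes in short steps, Python scripts to look and compute and a tool call to move; the robot and the scene stay as the last step left them, time stands still between calls to the robot, and variables do not carry over. Pictures are saved under pics/ and viewed, about 8 in all and at most 12, crops included, and the job is handed in when it is done.

Besides the shell and the picture viewer there is one more tool, called after "Request:" by a JSON object that holds its "name" and its "arguments", one argument or row to a line. jog_arm: Moves the arm, as the interface text tells. Its arguments: {"type":"object","properties":{"moves":{"type":"array","items":{"type":"array"}},"grip_force":{"type":"number"}},"required":["moves"]}

```bash
mkdir -p pics
cat > h.py <<'E'
from station import arm
import numpy as np, cv2
def ray(cam,u,v):
    c=arm.calibration(cam);K=np.array(c["K"]);E=np.array(c["extrinsics"]);R=E[:3,:3];t=E[:3,3]
    return -R.T@t, R.T@np.linalg.inv(K)@np.array([u,v,1.])
def atz(cam,u,v,z):
    o,d=ray(cam,u,v); return o+d*(z-o[2])/d[2]
def proj(cam,p):
    c=arm.calibration(cam);K=np.array(c["K"]);E=np.array(c["extrinsics"])
    q=K@(E[:3,:3]@np.array(p)+E[:3,3]); return q[:2]/q[2]
def snap(cam,name):
    im=np.array(arm.camera(cam)); cv2.imwrite(f"pics/{name}.png",im[:,:,::-1]); return im
E
python3 - <<'E'
from h import *
for c in("top","side"):
    snap(c,c+"0"); o,_=ray(c,0,0); print(c,o.round(3), np.array(arm.calibration(c)["K"]).round(0).tolist())
    for n in("plate","station","tray","board","rack","dish","bottle"):
        print(n,[(np.round(d["bbox"]).tolist(),round(d["conf"],2)) for d in arm.find_in(c,n)][:4])
print(arm.state(), arm.grip_point_offset)
E
```

```text
top [0.401 0.004 1.512] [[425.0, 0.0, 317.0], [0.0, 425.0, 202.0], [0.0, 0.0, 1.0]]
plate [([392.0, 205.0, 33.0, 25.0], 0.94), ([393.0, 250.0, 43.0, 27.0], 0.71), ([445.0, 173.0, 32.0, 47.0], 0.65)]
station [([233.0, 150.0, 130.0, 60.0], 0.81)]
tray [([232.0, 152.0, 81.0, 44.0], 0.59)]
board [([313.0, 158.0, 52.0, 50.0], 0.96)]
rack [([393.0, 135.0, 72.0, 22.0], 0.73)]
dish [([221.0, 226.0, 24.0, 23.0], 0.89)]
bottle [([171.0, 204.0, 24.0, 21.0], 0.72)]
side [ 0.15  -0.526  0.859] [[372.0, 0.0, 319.0], [0.0, 372.0, 199.0], [0.0, 0.0, 1.0]]
plate [([349.0, 313.0, 49.0, 45.0], 0.77), ([282.0, 338.0, 69.0, 61.0], 0.68), ([286.0, 131.0, 58.0, 87.0], 0.19)]
station [([285.0, 131.0, 99.0, 134.0], 0.67)]
tray [([287.0, 131.0, 55.0, 87.0], 0.69)]
board [([310.0, 174.0, 76.0, 65.0], 0.6)]
rack [([427.0, 247.0, 94.0, 94.0], 0.64)]
dish [([220.0, 169.0, 30.0, 23.0], 0.69)]
bottle [([223.0, 104.0, 25.0, 53.0], 0.77)]
{'time_s': 0.8, 'joint_pos': array([ 1.25613607e+00,  2.63829395e-01,  1.60398868e+00, -7.38242548e-06,
        1.27367734e+00, -3.68864187e-02]), 'qvel': array([ 1.39703906e-03,  1.98006007e-03, -1.33681843e-03,  9.22944329e-04,
       -7.23769238e-04, -4.37731026e-05]), 'effort': array([-1.71041711e-04, -5.01969087e+01, -3.57228148e+01,  7.29781995e-02,
        1.82823872e-02,  1.67993124e-05]), 'ee_pos': array([0.18509357, 0.64913614, 0.23875947]), 'tool_rot': array([ 0.70030642,  0.09792511,  0.70028948, -0.09785829]), 'wrist_force': array([-0.17792268,  0.73772232, -0.19002978]), 'ft_torque': array([-0.06813804, -0.06480982, -0.00442043]), 'grip_width': 0.0877377257902035} 0.0187
```

View pics/top0.png

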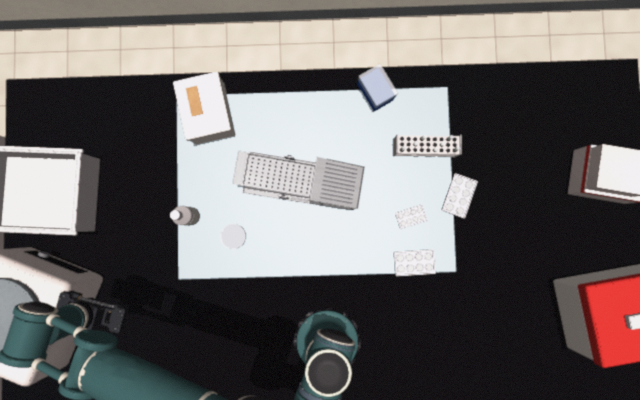

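View pics/side0.png

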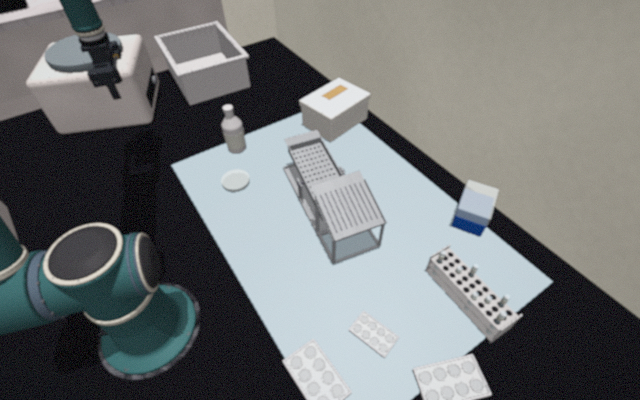

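The pictures show three plate look-alikes in the top view: A (410,216), B (414,262) and C (460,196). A looks smallest. The board is around (338,183), the tray runs left to a flange at (240,168), the dish is at (233,237), the bottle at (183,215) and the tube rack at (428,146). Next I'll check the sizes and take a crop.

Run:
```python
from h import *
im=np.mean([np.array(arm.camera("top")).astype(float) for _ in range(4)],0).astype(np.uint8)
cv2.imwrite("pics/avg.png",im[:,:,::-1])
a=cv2.resize(im[130:290,225:365],None,fx=4,fy=4,interpolation=cv2.INTER_CUBIC)[:350]
b=cv2.resize(im[165:285,385:485],None,fx=4,fy=4,interpolation=cv2.INTER_CUBIC)
cv2.imwrite("pics/cropA.png",np.hstack([a[:350,:560],cv2.resize(b,(230,276))[:276] if 0 else np.zeros((350,1,3),np.uint8)])[:,:,::-1])
cv2.imwrite("pics/cropB.png",b[:,:,::-1])
# segment plates: pixels differing from the bluish mat
hsv=cv2.cvtColor(im,cv2.COLOR_RGB2HSV); print("mat",im[240,300],"plate",im[216,398],im[197,452])
for n,(x,y,w,h) in dict(A=(388,200,42,34),B=(388,245,52,35),C=(440,168,42,54)).items():
    r=im[y:y+h,x:x+w].astype(int); m=((r[...,2]-r[...,0])<12)&(r.sum(2)>300)
    m=m.astype(np.uint8); 
    cs,_=cv2.findContours(cv2.morphologyEx(m,cv2.MORPH_CLOSE,np.ones((3,3))),0,1); c=max(cs,key=cv2.contourArea)
    bx=cv2.boxPoints(cv2.minAreaRect(c))+[x,y]
    P=np.array([atz("top",*p,0.01) for p in bx])[:,:2]
    print(n,bx.round(1).tolist(),"centre",P.mean(0).round(4),"sides",np.linalg.norm(P[1]-P[0]).round(3),np.linalg.norm(P[2]-P[1]).round(3),
     "ang",np.arctan2(*(P[1]-P[0])[::-1]).round(3),np.arctan2(*(P[2]-P[1])[::-1]).round(3))
```

```text
mat [234 239 242] plate [213 207 208] [232 230 229]
A [[388.0, 233.0], [388.0, 200.0], [429.0, 200.0], [429.0, 233.0]] centre [ 0.4241 -0.3011] sides 0.116 0.145 ang -0.038 -1.6
B [[388.0, 245.0], [439.0, 245.0], [439.0, 275.0], [388.0, 275.0]] centre [ 0.2712 -0.3124] sides 0.179 0.105 ang -1.599 3.097
C [[440.0, 168.0], [477.0, 168.0], [477.0, 221.0], [440.0, 221.0]] centre [ 0.4968 -0.4803] sides 0.131 0.188 ang -1.601 3.092
```

View pics/cropA.png

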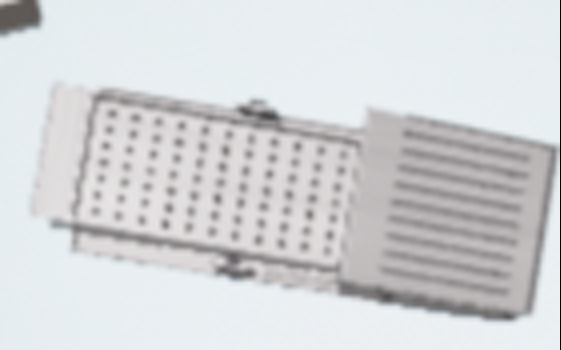

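View pics/cropB.png

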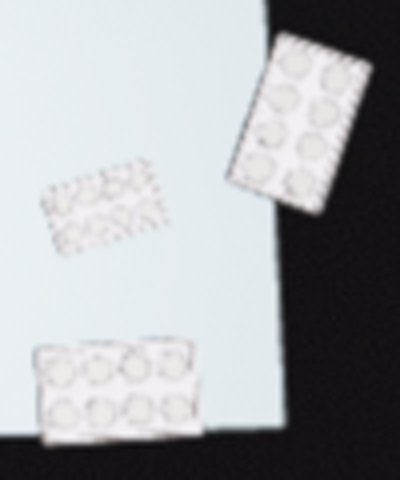

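Crop A shows the board's high edge from about (317,157) to (309.5,203), with the tray to its left and the flange at the far left. Crop B confirms plate A at (410,216) is the smallest, with corners near (395,214), (422.5,204), (427,220.5) and (400,229).

Run:
```python
from h import *
f=lambda pts,z:np.array([atz("top",*p,z) for p in pts])[:,:2]
P=f([(395,213.75),(422.5,204.25),(427,220.5),(400,228.75)],.01)
print("A",P.mean(0).round(4),[np.linalg.norm(P[i]-P[i-1]).round(3) for i in range(4)],"ang",[np.arctan2(*(P[1]-P[0])[::-1]).round(3),np.arctan2(*(P[2]-P[3])[::-1]).round(3)])
# refine: local difference
im=cv2.imread("pics/avg.png").astype(int); r=im[198:236,386:434]; bg=np.median(im[190:200,386:434].reshape(-1,3),0)
m=(np.abs(r-bg).sum(2)>20).astype(np.uint8); m=cv2.morphologyEx(m,cv2.MORPH_CLOSE,np.ones((5,5)))
c=max(cv2.findContours(m,0,1)[0],key=cv2.contourArea); rc=cv2.minAreaRect(c); print("seg",np.array(rc[0])+[386,198],rc[1],rc[2]); print("seg c",atz("top",*(np.array(rc[0])+[386,198]),.01).round(4))
H=f([(317,156.75),(309.5,203)],.16); L=f([(363.75,166.75),(357.5,208.75)],.16-.16*np.sin(.3))
print("high",H.round(4),np.linalg.norm(H[0]-H[1]).round(3)); print("low",L.round(4),np.linalg.norm(L[0]-L[1]).round(3))
print("len",np.linalg.norm(H.mean(0)-L.mean(0)).round(3),.16*np.cos(.3))
F=f([(237.8,150.5),(233,183.3)],.116); print("flange outer",F.round(4),np.linalg.norm(F[0]-F[1]).round(3))
x=F.mean(0)-L.mean(0); print("rack x ang",np.arctan2(x[1],x[0]), "from edge",np.arctan2(*(H.mean(0)-F.mean(0))[::-1]), "perp H",np.arctan2(*(H[0]-H[1])[::-1]))
x/=np.linalg.norm(x); print("edge mid",H.mean(0).round(4),"edge->flange outer",(F.mean(0)-H.mean(0))@x,"lowedge",(L.mean(0)-H.mean(0))@x)
# side view check
e=np.r_[H.mean(0),.16]; print("side proj high edge ends",[proj("side",np.r_[h,.16]).round(1) for h in H],"low",[proj("side",np.r_[h,.113]).round(1) for h in L],"plate",[proj("side",np.r_[p,.01]).round(0) for p in P])
```

```text
A [ 0.4226 -0.3103] [np.float64(0.056), np.float64(0.103), np.float64(0.059), np.float64(0.1)] ang [np.float64(-1.267), np.float64(-1.303)]
seg [410.35135269 216.39189148] (18.747974395751953, 29.702674865722656) 72.89727020263672
seg c [ 0.4242 -0.3077  0.01  ]
high [[0.6216 0.0142]
 [0.4738 0.0424]] 0.15
low [[ 0.5912 -0.1392]
 [ 0.4527 -0.1139]] 0.141
len 0.157 0.15285383826009696
flange outer [[0.6577 0.2771]
 [0.5488 0.295 ]] 0.11
rack x ang 1.376261129502164 from edge -1.7831732302013612 perp H -0.18819268152961868
edge mid [0.5477 0.0283] edge->flange outer 0.2636067546969445 lowedge -0.15687057557467088
side proj high edge ends [array([357.7, 171.8]), array([305.4, 188.5])] low [array([384.5, 225.4]), array([333.5, 244.4])] plate [array([361., 313.]), array([398., 339.]), array([382., 359.]), array([347., 330.])]
```

Plate A measures about 100 x 58 mm at (0.4235, -0.309), with its long axis at -1.287 rad. The edge middle is about (0.551, 0.028) and rack x points at 1.375 rad. The edge-to-flange distance is 263.6 mm against 263 expected, so the measurements agree. I'll move to the plate by an arc.

Request:
{"name": "jog_arm", "arguments": {
  "moves": [
    [[265,-350,40],[0,0,-0.6],1],
    [[265,-350,40],[0,0,-0.6],1],
    [[265,-350,40],[0,0,-0.6],1],
    [[265,-350,40],[0,0,-0.6],1],
    [[265,-350,40],[0,0,-0.6],1],
    [[265,-350,40],[0,0,-0.6],1],
    [[265,-350,40],[0,0,-0.6],1],
    [[265,-350,40],[0,0,-0.6],1]
  ],
  "grip_force": 20
}}

```text
time_s: 1.8
ee_pos: [0.4265, 0.3298, 0.2756]
tool_rot: [0.64, 0.301, 0.64, -0.3]
wrist_force: [0.5, 0.8, 0.6]
grip_width: 0.0878
```

Request:
{"name": "jog_arm", "arguments": {
  "moves": [
    [[0,0,0],[0,0,0],1]
  ]
}}

```text
time_s: 1.9
ee_pos: [0.4291, 0.3273, 0.2761]
tool_rot: [0.64, 0.303, 0.638, -0.302]
wrist_force: [-0.9, 0.8, -0.1]
grip_width: 0.0882
```

Request:
{"name": "jog_arm", "arguments": {
  "moves": [
    [[-5,-380,0],[0,0,-0.4],1],
    [[-5,-380,0],[0,0,-0.4],1],
    [[-5,-380,0],[0,0,-0.4],1],
    [[-5,-380,0],[0,0,-0.4],1],
    [[-5,-380,0],[0,0,-0.4],1],
    [[-5,-380,0],[0,0,-0.4],1],
    [[-5,-380,0],[0,0,-0.4],1],
    [[-5,-380,0],[0,0,-0.4],1]
  ]
}}

```text
time_s: 2.7
ee_pos: [0.4202, -0.0507, 0.2753]
tool_rot: [0.568, 0.422, 0.567, -0.422]
wrist_force: [0.8, 0.3, -0.0]
grip_width: 0.0885
```

Request:
{"name": "jog_arm", "arguments": {
  "moves": [
    [[0,-256,-140],[0,0,0],1],
    [[0,-256,-140],[0,0,0],1],
    [[0,-256,-140],[0,0,0],1],
    [[0,-256,-140],[0,0,0],1],
    [[0,-256,-140],[0,0,0],1],
    [[0,-256,-140],[0,0,0],1],
    [[0,-256,-140],[0,0,0],1],
    [[0,-256,-140],[0,0,0],1]
  ]
}}

```text
time_s: 3.5
ee_pos: [0.4203, -0.3041, 0.1343]
tool_rot: [0.567, 0.422, 0.568, -0.422]
wrist_force: [0.0, 0.5, -0.2]
grip_width: 0.0883
```

Run:
```python
from h import *
from scipy.spatial.transform import Rotation as R
s=arm.state(); q=s["tool_rot"]; M=R.from_quat(np.r_[q[1:],q[0]]).as_matrix(); print(s["time_s"],s["ee_pos"].round(4),"y ang",np.arctan2(M[1,1],M[0,1]).round(3),"down",M[:,0].round(3))
```

```text
3.5 [ 0.4203 -0.3041  0.1343] y ang 0.291 down [-0.001  0.002 -1.   ]
```

Request:
{"name": "jog_arm", "arguments": {
  "moves": [
    [[3,-5,-50],[0,0,0],1],
    [[3,-5,-100],[0,0,0],1],
    [[3,-5,-120],[0,0,0],1],
    [[3,-5,-130],[0,0,0],1],
    [[3,-5,-130],[0,0,0],1],
    [[3,-5,-130],[0,0,0],1]
  ]
}}

```text
time_s: 4.1
ee_pos: [0.4252, -0.3097, 0.0068]
tool_rot: [0.569, 0.421, 0.567, -0.421]
wrist_force: [1.1, 1.2, -1.2]
grip_width: 0.0882
```

Run:
```python
from h import *
s=arm.state(); print(s["ee_pos"].round(4),s["wrist_force"].round(1))
im=snap("side","s1"); cv2.imwrite("pics/s1c.png",cv2.resize(im[260:400,290:450],None,fx=4,fy=4,interpolation=cv2.INTER_CUBIC)[:,:,::-1])
```

```text
[ 0.4252 -0.3097  0.0068] [ 1.1  1.2 -1.2]
```

View pics/s1c.png

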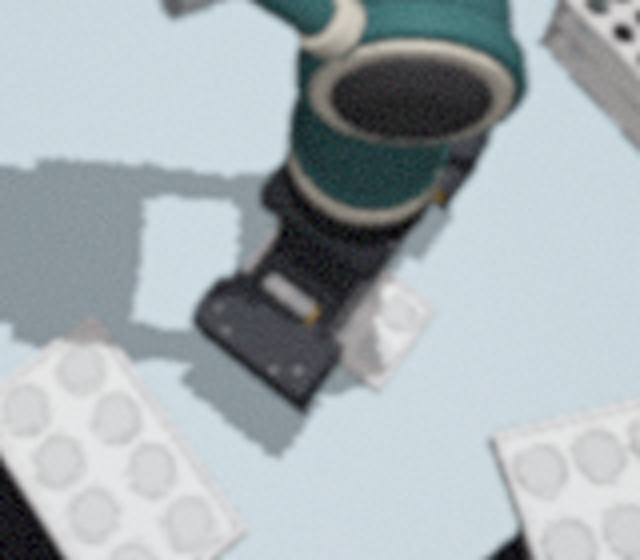

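The jaws straddle the plate, whose near end shows at crop (390,330). I'll go 3 mm lower and close.

Request:
{"name": "jog_arm", "arguments": {
  "moves": [
    [[0,0,-3],[0,0,0],-0.2],
    [[0,0,-3],[0,0,0],-0.2],
    [[0,0,-3],[0,0,0],-0.2],
    [[0,0,-3],[0,0,0],-0.2],
    [[0,0,-3],[0,0,0],-0.2],
    [[0,0,-3],[0,0,0],-0.2],
    [[0,0,-3],[0,0,0],-0.2]
  ]
}}

```text
time_s: 4.85
ee_pos: [0.4239, -0.3097, 0.0024]
tool_rot: [0.568, 0.422, 0.567, -0.422]
wrist_force: [-0.0, 0.3, 5.3]
grip_width: 0.0596
```

Request:
{"name": "jog_arm", "arguments": {
  "moves": [
    [[0,0,50],[0,0,0],-0.2],
    [[0,0,100],[0,0,0],-0.2],
    [[0,0,150],[0,0,0],-0.2],
    [[0,0,200],[0,0,0],-0.2],
    [[0,0,240],[0,0,0],-0.2],
    [[0,0,240],[0,0,0],-0.2],
    [[0,0,240],[0,0,0],-0.2]
  ]
}}

```text
time_s: 5.55
ee_pos: [0.4238, -0.3098, 0.2427]
tool_rot: [0.568, 0.422, 0.567, -0.422]
wrist_force: [-0.5, -0.1, -1.3]
grip_width: 0.0597
```

Request:
{"name": "jog_arm", "arguments": {
  "moves": [
    [[20,40,0],[0,0,-0.08],-0.2],
    [[40,90,0],[0,0,-0.16],-0.2],
    [[60,140,0],[0,0,-0.24],-0.2],
    [[75,185,0],[0,0,-0.32],-0.2],
    [[90,230,0],[0,0,-0.4],-0.2],
    [[105,275,0],[0,0,-0.487],-0.2],
    [[120,320,0],[0,0,-0.487],-0.2],
    [[130,352,0],[0,0,-0.487],-0.2]
  ]
}}

```text
time_s: 6.35
ee_pos: [0.5522, 0.0453, 0.2384]
tool_rot: [-0.448, -0.544, -0.451, 0.547]
wrist_force: [0.9, 0.0, -0.9]
grip_width: 0.0598
```

Request:
{"name": "jog_arm", "arguments": {
  "moves": [
    [[0,0,-15],[0,0,0],-0.2],
    [[0,0,-31],[0,0,0],-0.2],
    [[0,0,-31],[0,0,0],-0.2],
    [[0,0,-31],[0,0,0],-0.2]
  ]
}}

```text
time_s: 6.75
ee_pos: [0.552, 0.0412, 0.2088]
tool_rot: [-0.448, -0.545, -0.45, 0.548]
wrist_force: [-0.2, -0.2, -0.8]
grip_width: 0.0594
```

Run:
```python
from h import *
from scipy.spatial.transform import Rotation as R
s=arm.state(); q=s["tool_rot"]; M=R.from_quat(np.r_[q[1:],q[0]]).as_matrix(); print(s["time_s"],s["ee_pos"].round(4),"y ang",np.arctan2(M[1,1],M[0,1]).round(3),"down",M[:,0].round(3),s["grip_width"])
im=snap("side","s2"); cv2.imwrite("pics/s2c.png",cv2.resize(im[90:290,260:420],None,fx=3.75,fy=3,interpolation=cv2.INTER_CUBIC)[:,:,::-1])
snap("top","t2")
x=np.array([np.cos(1.375),np.sin(1.375),0]);y=np.array([-x[1],x[0],0]);c=np.r_[s["ee_pos"][:2],s["ee_pos"][2]+.0]
for a,b in((50,30),(50,-30),(-50,30),(-50,-30)):
    u=proj("side",c+x*a/1e3+y*b/1e3); print(a,b,u.round(1),((u-[260,90])*[3.75,3]).round(0))
e=np.array([.551,.028,.16])
for b in(71,-71): u=proj("side",e+y*b/1e3); print("edge",b,((u-[260,90])*[3.75,3]).round(0))
```

```text
6.75 [0.552  0.0412 0.2088] y ang -0.196 down [-0.004 -0.    -1.   ] 0.059428809735411196
50 30 [312.5 154. ] [197. 192.]
50 -30 [333.5 147.9] [275. 174.]
-50 30 [327.7 179.1] [254. 267.]
-50 -30 [349.9 172.3] [337. 247.]
edge 71 [180. 292.]
edge -71 [365. 246.]
```

View pics/s2c.png

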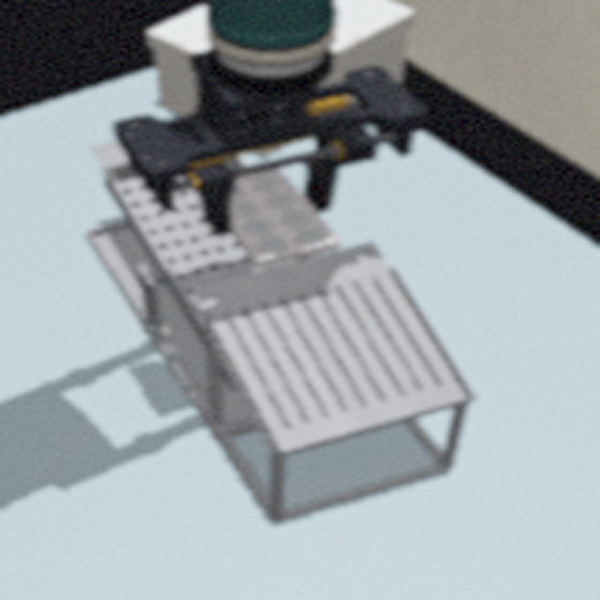

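Request:
{"name": "jog_arm", "arguments": {
  "moves": [
    [[4,3,1],[0,0,0],-0.2],
    [[4,3,1],[0,0,0],-0.2],
    [[4,3,1],[0,0,0],-0.2]
  ]
}}

```text
time_s: 7.15
ee_pos: [0.5581, 0.0454, 0.2128]
tool_rot: [0.449, 0.547, 0.449, -0.546]
wrist_force: [0.4, -0.1, -0.4]
grip_width: 0.0597
```

Run:
```python
from h import *
s=arm.state(); print(s["ee_pos"].round(4))
im=np.mean([np.array(arm.camera("side")).astype(float) for _ in range(3)],0).astype(np.uint8)
X0,Y0,k=300,135,9
v=cv2.resize(im[Y0:Y0+65,X0:X0+88],None,fx=k,fy=k,interpolation=cv2.INTER_CUBIC)[:,:,::-1].copy()
x=np.array([np.cos(1.375),np.sin(1.375),0]);y=np.array([-x[1],x[0],0])
def ln(p,q,col):
    a,b=[tuple(int(round(t)) for t in (proj("side",r)-[X0,Y0]+.5)*k) for r in(p,q)]; cv2.line(v,a,b,col,1)
c=s["ee_pos"]
for z,col in((0,(0,0,255)),(.01,(0,200,0))): ln(c+[0,0,z]-.05*x+.03*y,c+[0,0,z]-.05*x-.03*y,col)
e=np.array([.551,.028,.16]); ln(e+.071*y,e-.071*y,(255,0,0))
cv2.imwrite("pics/s3c.png",v)
```

```text
[0.5581 0.0454 0.2128]
```

View pics/s3c.png

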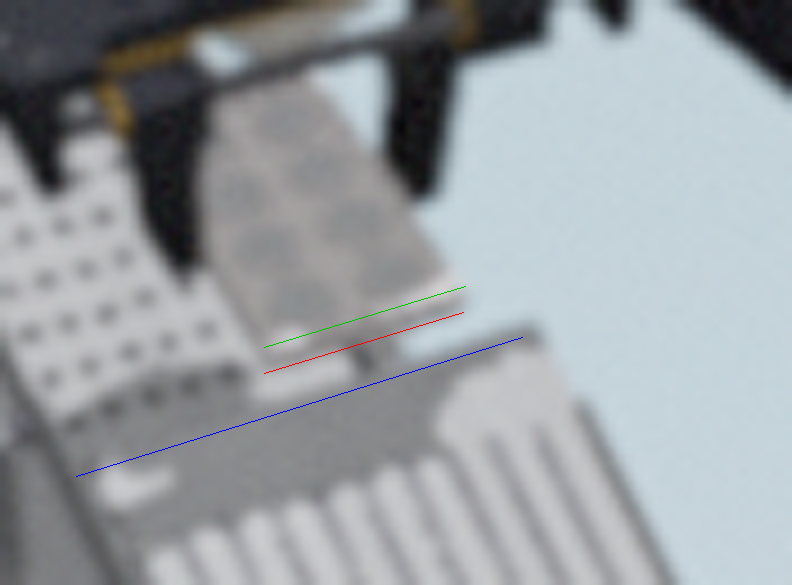

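The predicted plate outline (green/red) matches the image. The real board edge runs about 1.5 px above my blue line, so it lies up to about 5 mm further along +x. That puts the plate centre 13 to 18 mm past the edge and about 52 mm above it, inside the window. I'll release now.

Request:
{"name": "jog_arm", "arguments": {
  "moves": [
    [[0,0,0],[0,0,0],1],
    [[0,0,0],[0,0,0],1],
    [[0,0,0],[0,0,0],1],
    [[0,0,20],[0,0,0],1],
    [[0,0,50],[0,0,0],1],
    [[0,0,80],[0,0,0],1],
    [[0,0,80],[0,0,0],1],
    [[0,0,80],[0,0,0],1]
  ]
}}

```text
time_s: 8.1
ee_pos: [0.558, 0.0456, 0.2927]
tool_rot: [0.45, 0.547, 0.449, -0.546]
wrist_force: [0.6, 0.4, -1.0]
grip_width: 0.0882
```

Run:
```python
from h import *
im=snap("side","s4"); cv2.imwrite("pics/s4c.png",cv2.resize(im[110:260,270:420],None,fx=4,fy=4,interpolation=cv2.INTER_CUBIC)[:,:,::-1])
print(arm.state()["ee_pos"].round(4))
```

```text
[0.5572 0.0455 0.2913]
```

View pics/s4c.png

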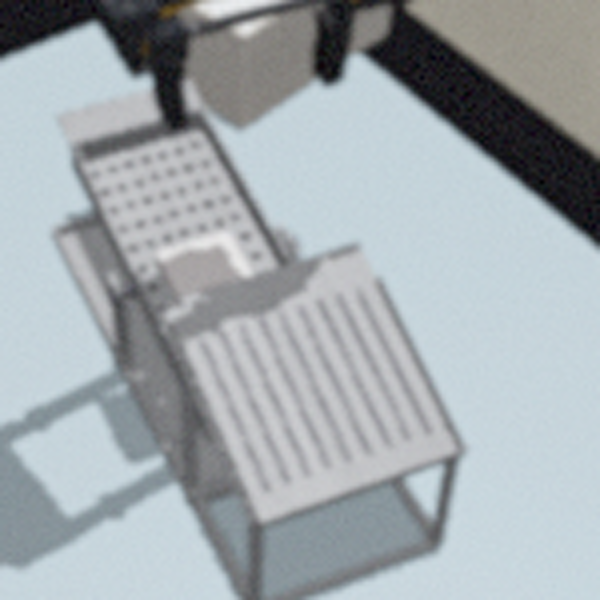

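The plate lies in the tray at the loading end with its plain face up (crop about (210,270)) and no wells showing. Next I'll push the flange. A box stands near it, so I'll measure the clearance first.

Run:
```python
from h import *
b=atz("side",335,137,0); print("box base near corner side",b.round(3))
for p in((233,130),(190,142),(218,73)): print("top px",p,atz("top",*p,0).round(3))
for z in(.05,.07,.09,.11): print(z,proj("side",[b[0],b[1],z]).round(1),proj("top",[b[0],b[1],z]).round(1))
for p in((183,215),):print("bottle",atz("top",*p,.17).round(3))
print("flange side",proj("side",[.6004,.2714,.115]).round(1),proj("top",[.6004,.2714,.115]).round(1))
```

```text
box base near corner side [0.772 0.326 0.   ]
top px (233, 130) [0.754 0.316 0.   ]
top px (190, 142) [0.715 0.472 0.   ]
top px (218, 73) [0.966 0.367 0.   ]
0.05 [335.2 125.8] [227.  121.8]
0.07 [335.3 121.1] [225.7 120.4]
0.09 [335.4 116.3] [224.3 119. ]
0.11 [335.5 111.4] [222.9 117.5]
bottle [0.447 0.444 0.17 ]
flange side [301.  137.4] [239.9 167.6]
```

Request:
{"name": "jog_arm", "arguments": {
  "moves": [
    [[0,230,-60],[0,0,-1.04],-1],
    [[0,230,-60],[0,0,-1.04],-1],
    [[0,230,-60],[0,0,-1.04],-1],
    [[0,230,-60],[0,0,-1.04],-1],
    [[0,230,-60],[0,0,-1.04],-1],
    [[0,230,-60],[0,0,-1.04],-1],
    [[0,230,-60],[0,0,-1.04],-1],
    [[0,230,-60],[0,0,-1.04],-1]
  ]
}}

```text
time_s: 8.95
ee_pos: [0.5561, 0.2756, 0.2292]
tool_rot: [-0.119, -0.696, -0.118, 0.699]
wrist_force: [-0.1, -0.3, 0.2]
grip_width: 0.0261
```

Request:
{"name": "jog_arm", "arguments": {
  "moves": [
    [[40,-1,-30],[0,0,0],-1],
    [[40,-1,-70],[0,0,0],-1],
    [[40,-1,-95],[0,0,0],-1],
    [[40,-1,-105],[0,0,0],-1],
    [[40,-1,-112],[0,0,0],-1],
    [[40,-1,-119],[0,0,0],-1],
    [[40,-1,-126],[0,0,0],-1]
  ]
}}

```text
time_s: 9.65
ee_pos: [0.5987, 0.275, 0.1074]
tool_rot: [0.118, 0.698, 0.119, -0.696]
wrist_force: [-0.3, 0.2, 1.0]
grip_width: 0.0006
```

Run:
```python
from h import *
im=snap("side","s5"); cv2.imwrite("pics/s5c.png",cv2.resize(im[80:250,240:400],None,fx=3.5,fy=3.5,interpolation=cv2.INTER_CUBIC)[:,:,::-1])
print(arm.state()["ee_pos"].round(4),arm.state()["wrist_force"].round(1))
```

```text
[0.5978 0.2747 0.1059] [-0.2  0.4 -0.9]
```

View pics/s5c.png

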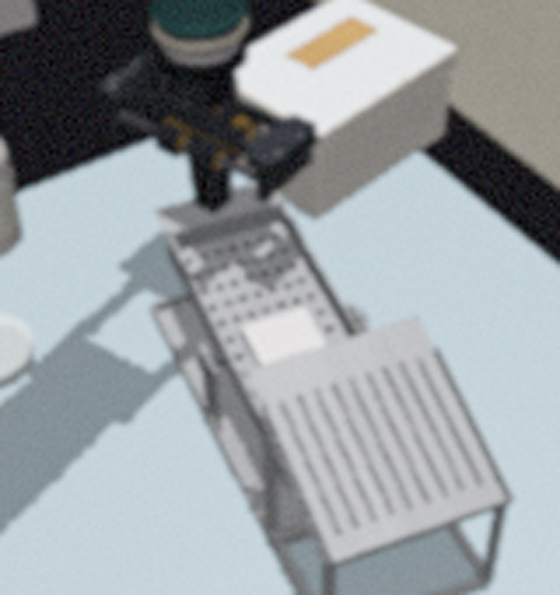

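Run:
```python
from h import *
k=9;X0,Y0=275,110
im=cv2.imread("pics/s5.png"); old=cv2.imread("pics/s4.png")
v=[cv2.resize(i[Y0:Y0+50,X0:X0+60],None,fx=k,fy=k,interpolation=cv2.INTER_CUBIC) for i in(old,im)]
v=[cv2.resize(a,(390,325)) for a in v]; s=6.5
tip=[.598,.2747,.106]; print([((proj("side",p)-[X0,Y0]+.5)*s).round(0) for p in(tip,[.6004,.2714,.115],[.6004,.2714,.106])])
for a in v: cv2.circle(a,tuple(int(t) for t in (proj("side",tip)-[X0,Y0]+.5)*s),4,(0,0,255),1)
cv2.imwrite("pics/cmp.png",np.hstack(v))
```

```text
[array([165., 194.]), array([172., 181.]), array([173., 196.])]
```

View pics/cmp.png

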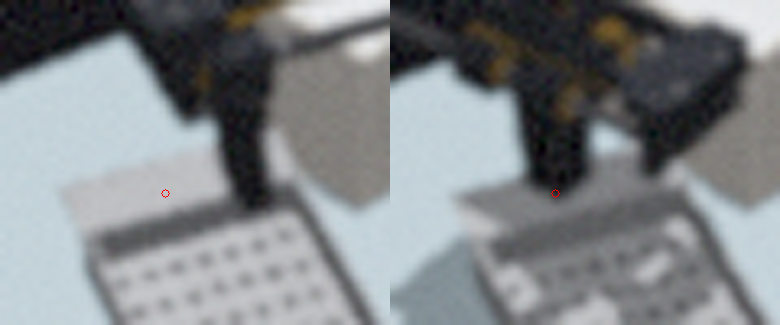

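The left view is before the push and the right is now. The fingertips at (555,190) rest on the flange and it has started to go down, so I'll keep pushing.

Request:
{"name": "jog_arm", "arguments": {
  "moves": [
    [[0,0,-8],[0,0,0],-1],
    [[0,0,-16],[0,0,0],-1],
    [[0,0,-24],[0,0,0],-1],
    [[0,0,-32],[0,0,0],-1],
    [[0,0,-40],[0,0,0],-1],
    [[0,0,-48],[0,0,0],-1],
    [[0,0,-56],[0,0,0],-1],
    [[0,0,-62],[0,0,0],-1]
  ]
}}

```text
time_s: 10.5
ee_pos: [0.5972, 0.2743, 0.0429]
tool_rot: [-0.119, -0.697, -0.118, 0.697]
wrist_force: [-0.3, -0.2, 0.9]
grip_width: 0.0005
```

Request:
{"name": "jog_arm", "arguments": {
  "moves": [
    [[0,0,-5],[0,0,0],-1],
    [[0,0,-9],[0,0,0],-1],
    [[0,0,-12],[0,0,0],-1],
    [[0,0,-14],[0,0,0],-1],
    [[0,0,-14],[0,0,0],-1]
  ]
}}

```text
time_s: 11.0
ee_pos: [0.5995, 0.2761, 0.0328]
tool_rot: [0.118, 0.699, 0.119, -0.696]
wrist_force: [-2.6, 1.8, 8.8]
grip_width: 0.0002
```

Request:
{"name": "jog_arm", "arguments": {
  "moves": [
    [[0,0,-3],[0,0,0],-1],
    [[0,0,-5],[0,0,0],-1],
    [[0,0,-5],[0,0,0],-1]
  ]
}}

```text
time_s: 11.3
ee_pos: [0.6018, 0.2778, 0.0314]
tool_rot: [0.117, 0.701, 0.12, -0.694]
wrist_force: [-3.9, 3.3, 19.9]
grip_width: 0.0004
```

The tray is against its stop: the force is rising at z = 31 mm. I'll lift clear and check.

Request:
{"name": "jog_arm", "arguments": {
  "moves": [
    [[0,0,20],[0,0,0],-1],
    [[0,0,60],[0,0,0],-1],
    [[0,0,110],[0,0,0],-1],
    [[0,0,160],[0,0,0],-1],
    [[-30,0,200],[0,0,0],-1],
    [[-60,40,200],[0,0,0],-1],
    [[-100,80,200],[0,0,0],-1],
    [[-100,80,200],[0,0,0],-1]
  ]
}}

```text
time_s: 12.1
ee_pos: [0.4945, 0.3577, 0.226]
tool_rot: [0.119, 0.697, 0.121, -0.697]
wrist_force: [-0.7, -0.4, 0.3]
grip_width: 0.0002
```

Run:
```python
from h import *
im=snap("side","s6"); cv2.imwrite("pics/s6c.png",cv2.resize(im[100:250,260:400],None,fx=4,fy=4,interpolation=cv2.INTER_CUBIC)[:,:,::-1])
print(arm.state()["ee_pos"].round(4))
x=np.array([np.cos(1.375),np.sin(1.375),0]);y=np.array([-x[1],x[0],0]);z=np.array([0,0,1])
o=np.array([.6004,.2714,0])-.149*x+.07*z; c,s=np.cos(.42),np.sin(.42); tx=c*x-s*z; tz=s*x+c*z
P=lambda a,b,h:((proj("side",o+a*tx+b*y+h*tz)-[260,100]+.5)*4).round(0).tolist()
print("plate top face expected",[P(85+a,b,.010*0+10e-3) if 0 else P((85+a)/1e3,b/1e3,.01) for a,b in((50,30),(50,-30),(-50,-30),(-50,30))]);print("flange",P(.153,0,.024))
```

```text
[0.4952 0.3568 0.2255]
plate top face expected [[147.0, 264.0], [215.0, 244.0], [258.0, 279.0], [185.0, 302.0]]
flange [171.0, 232.0]
```

View pics/s6c.png

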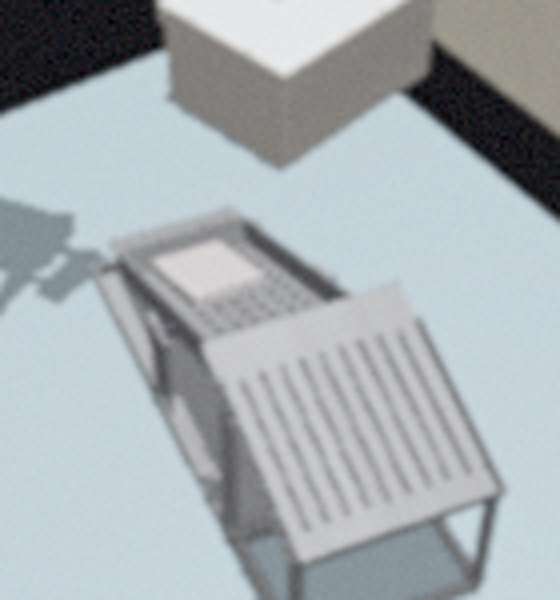

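The tray is fully tipped and the flange is at (180,228), against (171,232) predicted for 0.56 rad. The plate lies plain side up against the flange wall. Its corners (153,257), (222,238), (263,275) and (200,298) are within about 4 px of the prediction on three corners and 15 px on the fourth (crop pixels at 4x). I'll hand it in.

```bash
python3 -c "
from station import arm
print(arm.sign_off())"
```

```text
the job is handed in; nothing more can be done
None
```

The job is handed in, though no verdict was reported. The smallest plate is wells-down against the flange-end wall of the tipped tray, with the gripper well clear.

- **Drop:** I gripped the plate across its 60 mm width and held it level, about 52 mm above the board edge. Its centre was 13 to 18 mm past the edge. The range is because the two cameras disagreed by about 5 mm on where the edge is, but both values were inside the window. After release it flipped and lay plain side up at the loading end.
- **Tipping:** I pushed the flange down until it stopped at about 31 mm high, with roughly 20 N on the wrist. I then lifted the arm away.
- **Last check:** in the final side picture the plate shows its plain face, flat against the end wall. Its outline matched the fully tipped prediction within about 1.5 camera pixels, except one corner nearly 4 pixels off.
- **Not checked:** I did not measure the tray angle directly, or re-measure the tube rack, Petri dish and bottle at the end. I planned the path to clear them and saw no sign of contact.

It finished at about 12 s of the 48 s allowed.

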